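# Tighten the tile press with its bar

### The job

Close the green bench press on the glued boards lying in it: take the red-handled bar from its wooden stand, put it in the sockets of the steel collar and turn the collar clockwise (seen from above), moving the bar on to another socket each time the strap stops it, until the press bears firmly on the boards. Feel when it bites: do not overtighten it or force the bar, turn the collar only with the bar, and leave the boards and everything else where they are. Then put the bar back upright in its stand.

Things in the scene. Friction and masses are not known exactly. Their poses are not given: they have to be found in the camera images.
- press: the green bench press, fixed to the table. Origin: centre of the underside of its base (160 mm along x, 230 mm along y, 18 mm thick); z up. Two round steel columns, 22 mm thick, at y = +-90 mm carry a crosshead under the collar and a strap over it
- strap (a point): centre of the top face of the flat green strap, 24 mm wide (press x), 215 mm long (press y), that crosses over the collar's middle; underside 5 mm, top 15 mm, its end nuts 23 mm above the collar's top. A bar in a socket cannot pass it: it swings only in front of (-x) or behind (+x) the strap, the bar's centre at least 19 mm off the strap's centre line
- axis (a point): the collar's vertical turning axis, at the height of the collar's flat top face (140 mm above the table). Turning clockwise seen from above lowers the platen 40 mm a turn; about 140 to 200 degrees bring its foot onto the boards. Turning freely takes about 5 N pushed at the socket circle
- collar: the flat steel collar (threaded nut) under the strap, 132 mm across, 28 mm thick. Origin: on its axis at its underside. Stays put by friction. Once the foot bears on the boards the push needed at the socket circle rises about 0.5 N per mm of bar travel: firm at 4 to 8 N above the free push, overtightened from 11 N above. These hold while it moves: when the bar halts, the push falls off, to 0-3 N if free, 5-8 N if firm
- socket0 (a point): centre of the mouth, in the collar's top face, of one of its six equal upright sockets (socket 0; 60 degrees apart on a 48 mm radius). Square, 15 mm wide with two sides radial-facing, 24 mm deep, open upward
- socket1 (a point): centre of the mouth, in the collar's top face, of one of its six equal upright sockets (socket 1; 60 degrees apart on a 48 mm radius). Square, 15 mm wide with two sides radial-facing, 24 mm deep, open upward
- socket2 (a point): centre of the mouth, in the collar's top face, of one of its six equal upright sockets (socket 2; 60 degrees apart on a 48 mm radius). Square, 15 mm wide with two sides radial-facing, 24 mm deep, open upward
- socket3 (a point): centre of the mouth, in the collar's top face, of one of its six equal upright sockets (socket 3; 60 degrees apart on a 48 mm radius). Square, 15 mm wide with two sides radial-facing, 24 mm deep, open upward
- socket4 (a point): centre of the mouth, in the collar's top face, of one of its six equal upright sockets (socket 4; 60 degrees apart on a 48 mm radius). Square, 15 mm wide with two sides radial-facing, 24 mm deep, open upward
- socket5 (a point): centre of the mouth, in the collar's top face, of one of its six equal upright sockets (socket 5; 60 degrees apart on a 48 mm radius). Square, 15 mm wide with two sides radial-facing, 24 mm deep, open upward
- platen: the press's green pressing plate (120 x 130 x 12 mm) under the crosshead, with a black rubber-mounted foot (110 x 120 x 10 mm) below it whose underside is 14 mm below the plate's. It only moves up and down. Origin: centre of the green plate's underside. The foot gives way up to 4 mm, about 30 N per mm
- boards: the glued pieces to be pressed: two plywood boards with a tile between them, 110 x 110 mm, about 30 mm high in all, loose on the press base under the foot. Origin: centre of the underside
- bar: the turning bar, upright, loose, 100 mm long, 0.15 kg: round steel shank 12 mm in diameter and 50 mm long with a tip tapered over its last 6 mm to 7 mm, and above it a red square handle 18 x 18 mm, 50 mm long (50 to 100 mm above the tip), sides along the bar's x and y. Origin: centre of the lower tip; z up along the bar to the handle
- bar_tip (a point): centre of the bar's lower tip (same as the bar's origin)
- stand: the bar's wooden stand, a fixed block 70 x 70 x 40 mm, to the left or to the right of the press. Origin: centre of its underside
- stand_hole (a point): centre of the mouth of the stand's hole in its top face, 40 mm above the table: square, 15 mm wide, 34 mm deep; the bar stands in it with its tip on the hole's floor
- pot: blue pencil pot with pencils, 72 mm across, 150 mm tall with the pencils; a bystander. Origin: centre of its underside
- tub: clear open plastic tub, 150 x 130 x 60 mm; a bystander. Origin: centre of its underside
- modelling_board: plywood modelling board 180 x 150 x 12 mm with a white block on it; a bystander. Origin: centre of its underside
- markers: white tray of markers, 160 x 70 x 20 mm; a bystander. Origin: centre of its underside
- tiles: stack of three loose tiles, 100 x 100 x 24 mm; a bystander. Origin: centre of its underside
- glaze: green glass glaze jar, 60 mm across, 84 mm tall; a bystander. Origin: centre of its underside
Not all that is in view belongs to the job. Of the things shaped like the stand, the wooden one is meant.

How it is judged:
On the way, in this order (a step that is already met when the one before it is completed fails the run):
1. the bar stands in one of the collar's sockets, at least 12 mm deep (horizontal distance between bar_tip and axis below 0.06 m and height (world z) of bar_tip below 0.128 m), for 0.2 s.
2. the press bears on the boards with more than 15 N while the bar is in a socket (all of step 1 and contact force between platen and boards above 15 N), for 0.2 s.
At the end, for the whole second after the job is handed in: The press bears on the boards with 15 to 90 N and the collar is at rest; the boards are within 15 mm of where they lay; the bar stands at rest in its stand's hole, tip within 10 mm of the hole's centre line and under 15 mm above the table, leaning less than 0.2 rad (contact force between platen and boards between 15 and 90 N and horizontal distance between bar_tip and stand_hole below 0.01 m and height (world z) of bar_tip below 0.015 m and angle between bar's own z axis and vertical below 0.2 rad and linear speed of bar below 0.03 m/s and angular speed of collar below 0.05 rad/s and distance of boards from where it was at the start of the episode below 0.015 m); the robot touches nothing.
It fails at once if the press is overtightened: more than 90 N on the boards (contact force between platen and boards above 90 N).
It fails at once if the bar is forced: more than 40 N between bar and collar (contact force between bar and collar above 40 N).
It fails at once if the gripper or arm pushes the collar or the platen itself (over 1 N) (contact force between any of the arm, the fingers and collar above 1 N or contact force between any of the arm, the fingers and platen above 1 N).
It fails at once if a bystander or the boards are moved more than 25 mm (distance of any of pot, tub, modelling_board, markers, tiles, glaze, boards from where it was at the start of the episode above 0.025 m).
It also fails if it takes over 72 s, if anything falls off the work surface, if the arm or the gripper's body presses on something with over 40 N, if the wrist force passes 120 N, or if a joint passes its speed limit or range.

### The arm

A 7-joint arm with a two-finger parallel gripper is mounted at the origin on the work surface. World frame = base frame: x ahead of the robot, y to its left, z up, the work surface at z = 0. Lengths are in m, angles in rad, forces in N, time in s.
With the tool pointing down it reaches from about 0.4 to 0.85 m from the base axis. Payload 10.4 kg.
Tool frame: the origin (TCP) lies at the very end of the fingers, on their centre line; the grasp point (between the pads) lies 19 mm behind it; z points along the fingers, y is the direction in which the jaws open and shut (so a half turn about z gives the same grasp; the last joint's range is limited). The gripper opens to 87 mm and grips with 3 to 60 N. Pads are 19 mm wide; open, the fingers measure 117 mm over their backs; the gripper's body (75 mm by 190 mm) begins 51 mm behind the grasp point.
Start: joints at [1.134, 0.332, -0.065, 1.46, 0.022, 1.35, -0.088], TCP at [0.251, -0.572, 0.195] pointing down, gripper open.
Joint ranges: [-2.6, 2.6], [-0.5, 2.12], [-1.47, 1.34], [0.16, 2.42], [-1.27, 4.41], [0.06, 2.06], [-2.6, 2.6]. Speed limits (rad/s): [2.22, 2.22, 2.79, 2.79, 3.14, 3.14, 3.14].

### API

Orientations are given as a unit quaternion [x, y, z, w].
In Python, from bench import read_state, camera, close_job, recognise, masks_of gives the robot as it stands.
- The arm moves only by the tool play_rows, never from a script. Its argument "moves" is a list of rows, each a list of 3 entries, a list of its own where there are three numbers: the shift along the tool's x, y, z in cm, then the turn, a rotation vector about the tool's x, y, z in rad, then the finger opening in cm, from 0 to 8.7. In form: [[[dx, dy, dz], [ax, ay, az], jaw], ...]. A call has 1 to 8 rows; each row is the pose to reach, as a shift and turn from the pose commanded when the call began, along the tool's axes at that moment; what a row does not reach only later rows make up. A row lasts 1/8 s, in which the tool goes at most 62.5 mm and 10.7 degrees, less where a joint would pass 70% of its speed; a pose out of reach is approached as far as the arm can. A call with a gripper value outside its range is refused whole. The fingers move at their own pace and stop on an object; "grip_force" is the grip in N (left out, the last holds). Time passes only in rows, so rows that repeat a pose let the fingers close. It gives the time, the measured TCP pose, the force and the opening at its end, in the units of the state.
- read_state(): the state, without advancing time (a new reading comes with each control period).
- camera(name): name is "scene" or "top" or "wrist"; returns a dict with "frame" (384x512x3 uint8, red, green, blue), "intrinsics" (3x3 intrinsics, pixels), "k1" (the pictures are not rectified: a ray, as slopes to the right and down, at radius r is drawn at 1 + k1 r^2 times it, then the intrinsics apply), "camera_from_world" (4x4, takes a point from world to camera coordinates). Camera axes: x right, y down, z forward; pixel columns grow to the right and rows downward; lengths in m; the calibration is good to about 2 mm. A picture is of the moment at which its call begins. There is no depth.
- close_job(): hands the job in, once; it reports no verdict.
Trained networks look in a picture, given as the dict that the camera call returned (one of the last four; its "shot" number tells which), for a name from the list of things; names that differ only in an ending like _2 or _b are one class to them, and where a whole thing is asked for, a point or a joint stands for the part that bears it (a point fixed in the world has none). Each returns a list of dicts, best first, with "conf" (0 to 1); they miss things now and then, are a little off and sometimes report something else, mostly with a low value. They report only what shows in the picture. A call takes as long as a camera call. They do not tell look-alikes from the thing itself.
- recognise(picture, query): "at" ([column, row] in pixels, amid what is visible of it).
- masks_of(picture, query): "region" (384x512 bool, what is visible of it) and "at" ([column, row] in pixels, amid what is visible of it).
The state is a dict: "time": time; "joint_positions": joint angles; "joint_vel": joint speeds; "joint_torque": joint torques, N m; "ee_pos": TCP position; "eef_rot": TCP orientation; "ft_force": force on the tool from outside, world axes, zero at the start; "torque": the same for the moment, N m; "width": finger opening in m.
Only numpy, scipy, OpenCV 4.12 (cv2) and the standard library are available. Lean on these libraries where they do the work, as an engineer would, in place of code of your own. Each camera call takes 0.05 s, during which the arm holds its last target.

## Working session

There is one attempt and no reset: what is moved stays moved. The work goes in short steps, Python scripts to look and compute and a tool call to move; the robot and the scene stay as the last step left them, time stands still between calls to the robot, and variables do not carry over. Pictures are saved under pics/ and viewed, and the job is handed in when it is done.

Besides the shell and the picture viewer there is one more tool, called after "Emit:" as name([rows], argument=value, ...), one row to a line, values as JSON. play_rows: Moves the arm, as the interface text tells. Its arguments: {"type":"object","properties":{"moves":{"type":"array","items":{"type":"array"}},"grip_force":{"type":"number"}},"required":["moves"]}

```bash
mkdir -p pics; ls
cat > h.py <<'E'
import numpy as np, cv2
from bench import *
def save(p,name,crop=None,scale=1):
    f=p["frame"][:,:,::-1].copy()
    if crop: f=f[crop[1]:crop[3],crop[0]:crop[2]]
    if scale!=1: f=cv2.resize(f,None,fx=scale,fy=scale,interpolation=cv2.INTER_CUBIC)
    cv2.imwrite("pics/"+name+".png",f)
def ray(p,uv):
    K=np.array(p["intrinsics"]);T=np.array(p["camera_from_world"])
    u=cv2.undistortPoints(np.array([[uv]],float),K,np.array([p["k1"],0,0,0.]))[0,0]
    d=T[:3,:3].T@np.array([u[0],u[1],1]);o=-T[:3,:3].T@T[:3,3]
    return o,d/np.linalg.norm(d)
def atz(p,uv,z):
    o,d=ray(p,uv);return o+d*(z-o[2])/d[2]
def proj(p,X):
    K=np.array(p["intrinsics"]);T=np.array(p["camera_from_world"])
    X=np.atleast_2d(np.array(X,float))
    return cv2.projectPoints(X,cv2.Rodrigues(T[:3,:3])[0],T[:3,3],K,np.array([p["k1"],0,0,0.]))[0][:,0]
def tri(obs):
    A=np.zeros((3,3));b=np.zeros(3)
    for p,uv in obs:
        o,d=ray(p,uv);M=np.eye(3)-np.outer(d,d);A+=M;b+=M@o
    return np.linalg.solve(A,b)
E
python3 - <<'E'
from h import *
for n in ["scene","top","wrist"]:
    p=camera(n); save(p,n+"0")
    T=np.array(p["camera_from_world"]);print(n,p["k1"],np.array(p["intrinsics"])[0,0],(-T[:3,:3].T@T[:3,3]).round(3),T[2,:3].round(2))
    for q in ["press","collar","strap","bar","stand","stand_hole","bar_tip","axis","socket0"]:
        if n!="wrist": print(q,[(np.round(r["at"]).tolist(),round(r["conf"],2)) for r in recognise(p,q)])
print(read_state())
E
```

```text
pics
scene -0.1043538274453507 374.1363635325067 [ 1.09  -0.599  0.873] [-0.52  0.52 -0.67]
press [([286.0, 204.0], 0.71)]
collar [([287.0, 187.0], 0.94)]
strap [([284.0, 206.0], 0.67), ([292.0, 209.0], 0.55)]
bar [([190.0, 231.0], 0.62)]
stand [([198.0, 246.0], 0.83), ([244.0, 257.0], 0.83), ([213.0, 213.0], 0.75), ([156.0, 226.0], 0.74), ([289.0, 190.0], 0.57)]
stand_hole [([193.0, 244.0], 0.96), ([211.0, 213.0], 0.8), ([243.0, 256.0], 0.62), ([158.0, 230.0], 0.59), ([288.0, 185.0], 0.44)]
bar_tip [([194.0, 231.0], 0.7), ([285.0, 187.0], 0.44)]
axis [([283.0, 203.0], 0.88), ([286.0, 190.0], 0.35)]
socket0 [([289.0, 188.0], 0.78)]
top -0.09577398077124086 425.86536580512666 [ 0.384 -0.026  1.551] [ 0.08  0.   -1.  ]
press [([228.0, 173.0], 0.93), ([307.0, 200.0], 0.38)]
collar [([229.0, 174.0], 0.9)]
strap [([229.0, 173.0], 0.6)]
bar []
stand [([306.0, 200.0], 0.86), ([275.0, 224.0], 0.82), ([320.0, 239.0], 0.63), ([289.0, 164.0], 0.56)]
stand_hole [([308.0, 201.0], 0.91), ([275.0, 221.0], 0.89), ([322.0, 236.0], 0.65), ([286.0, 168.0], 0.64), ([227.0, 174.0], 0.63)]
bar_tip [([162.
[... 189 characters left out ...]
6]
{'time': 1.05, 'joint_positions': array([ 1.13438563,  0.33217812, -0.06467209,  1.46013877,  0.0215951 ,
        1.34994108, -0.08850931]), 'joint_vel': array([-0.00070036,  0.00039062,  0.00012535,  0.00033199, -0.00032995,
       -0.00185057,  0.00031045]), 'joint_torque': array([-2.22439162e-04, -6.23052907e+01,  2.48598342e-02, -3.90122044e+01,
       -6.10892591e-02,  3.16782785e-02,  4.68254555e-06]), 'ee_pos': array([ 0.2513109 , -0.57223875,  0.19527059]), 'eef_rot': array([9.78674702e-01, 2.05416232e-01, 7.10895812e-06, 1.30699819e-05]), 'ft_force': array([-0.16771466, -0.09494466, -0.09945873]), 'torque': array([0.00073765, 0.05252248, 0.03552056]), 'width': 0.0870743550690739}
```

View images.

Run:
```python
import cv2
for n in ["scene0","top0"]:
    f=cv2.imread(f"pics/{n}.png")
    c=f[130:300,120:360] if n=="scene0" else f[110:280,150:370]
    cv2.imwrite(f"pics/{n}c.png",cv2.resize(c,None,fx=3.3,fy=3.3,interpolation=cv2.INTER_CUBIC))
```

```text
(no output)
```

View pics/scene0.png

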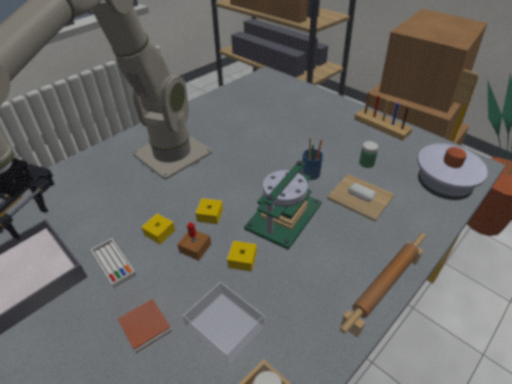

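View pics/top0.png

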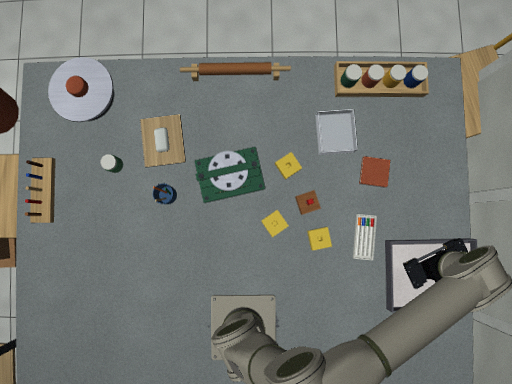

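View pics/scene0c.png

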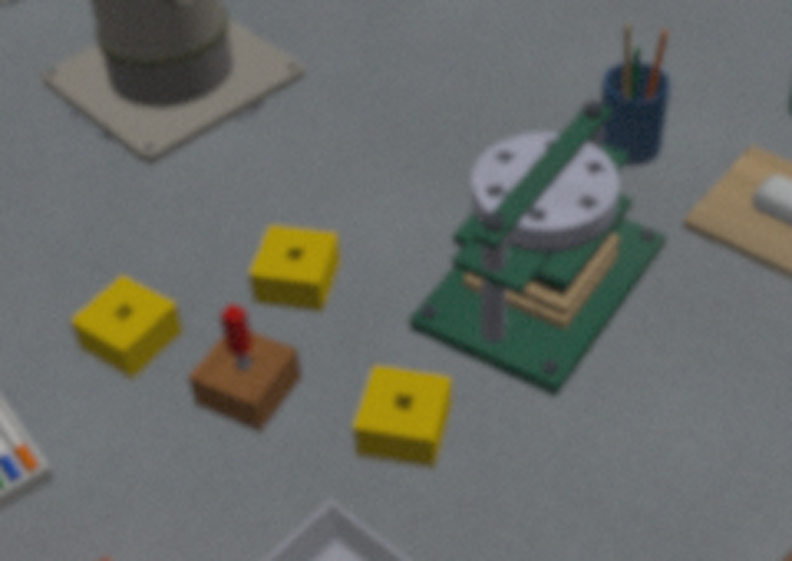

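View pics/top0c.png

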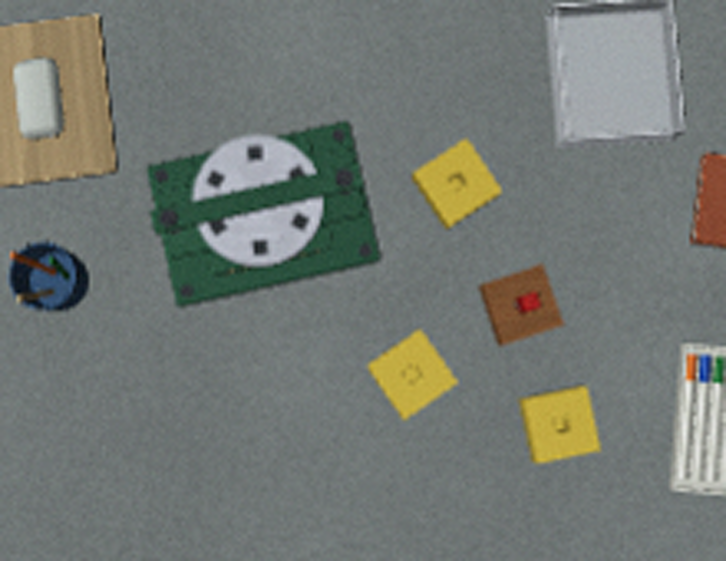

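```bash
cat > fit0.py <<'E'
from h import *
import pickle
from scipy.optimize import least_squares
t=camera("top"); s=camera("scene")
pickle.dump((t,s),open("ts.pkl","wb"))
ct=lambda l:[(x/3.3+150-.35,y/3.3+110-.35) for x,y in l]
cs=lambda l:[(x/3.3+120-.35,y/3.3+130-.35) for x,y in l]
st=ct([(255,153),(296,174),(301,221),(260,247),(218,227),(215,179)])
ss=cs([(505,156),(595,167),(588,201),(537,213),(495,190)])
for v,p,l in (("top",t,st),("scene",s,ss)):
    P=np.array([atz(p,u,.14)[:2] for u in l]);
    def f(x):
        a=x[2]+np.arange(6)*np.pi/3
        Q=x[:2]+.048*np.c_[np.cos(a),np.sin(a)]
        return np.array([Q[np.argmin(np.hypot(*(Q-q).T))]-q for q in P]).ravel()
    r=min((least_squares(f,[*P.mean(0),a0]) for a0 in (0,.35,.7)),key=lambda r:r.cost)
    print(v,r.x.round(4),np.degrees(r.x[2])%60,np.abs(r.fun).max().round(4))
n=[atz(t,u,.163) for u in ct([(169,218),(344,177)])];print("nuts top",np.round(n,4),np.degrees(np.arctan2(*(n[0]-n[1])[[1,0]])))
n=[atz(s,u,.163) for u in cs([(592,108),(493,226)])];print("nuts scene",np.round(n,4),np.degrees(np.arctan2(*(n[0]-n[1])[[1,0]])))
c=[atz(t,u,.04) for u in ct([(481,285),(542,265),(563,325),(502,345)])];print("stand top",np.round(c,4),np.mean(c,0))
c=[atz(s,u,.04) for u in cs([(192,377),(228,330),(299,361),(262,412)])];print("stand scene",np.round(c,4),np.mean(c,0))
print("handle top",atz(t,ct([(530,302)])[0],.106)); print("handle scene top",atz(s,cs([(234,313)])[0],.106),"shank",atz(s,cs([(243,364)])[0],.042))
E
python3 fit0.py
```

```text
top [0.5514 0.0424 0.057 ] 3.2637622006467835 0.001
scene [0.551  0.0453 0.0462] 2.647621395403124 0.0006
nuts top [[ 0.5318  0.1295  0.163 ]
 [ 0.571  -0.0449  0.163 ]] 102.66607571112905
nuts scene [[ 0.5337  0.1294  0.163 ]
 [ 0.5762 -0.0508  0.163 ]] 103.29133748014686
stand top [[ 0.4688 -0.1929  0.04  ]
 [ 0.4898 -0.2593  0.04  ]
 [ 0.4248 -0.2807  0.04  ]
 [ 0.404  -0.2144  0.04  ]] [ 0.44684291 -0.2368285   0.04      ]
stand scene [[ 0.4278 -0.2776  0.04  ]
 [ 0.4068 -0.2212  0.04  ]
 [ 0.4818 -0.2001  0.04  ]
 [ 0.5025 -0.259   0.04  ]] [ 0.45473526 -0.23945097  0.04      ]
handle top [ 0.44706429 -0.23591306  0.106     ]
handle scene top [ 0.44924385 -0.23562453  0.106     ] shank [ 0.45010171 -0.23772525  0.042     ]
```

Emit:
play_rows([
  [[5,-3.6,0],[0,0,0],8.7],
  [[11,-8,0],[0,0,0],8.7],
  [[17,-12.4,0],[0,0,0],8.7],
  [[22,-16,0],[0,0,0],8.7],
  [[27,-19.7,0],[0,0,0],8.7],
  [[30,-21.9,0],[0,0,0],8.7],
  [[31.4,-22.9,0],[0,0,0],8.7],
  [[31.4,-22.9,0],[0,0,0],8.7],
], grip_force=20)

```text
time: 2.15
ee_pos: [0.4471, -0.2359, 0.1954]
eef_rot: [0.978, 0.206, 0.0, 0.0]
ft_force: [0.7, 0.1, -0.5]
width: 0.0872
```

Run:
```python
from h import *
p=camera("wrist"); import pickle; pickle.dump(p,open("w1.pkl","wb")); save(p,"w1",scale=1.5)
s=read_state();print(s["ee_pos"],s["eef_rot"],s["time"])
for z in (.106,.04): print(proj(p,[.447,-.236,z]))
```

```text
[ 0.44629703 -0.23735668  0.19523111] [ 9.78726199e-01  2.05170523e-01 -1.76482473e-04  2.29444094e-04] 2.2
[[252.89648941 189.34135263]]
[[252.82625922 174.3117917 ]]
```

View pics/w1.png

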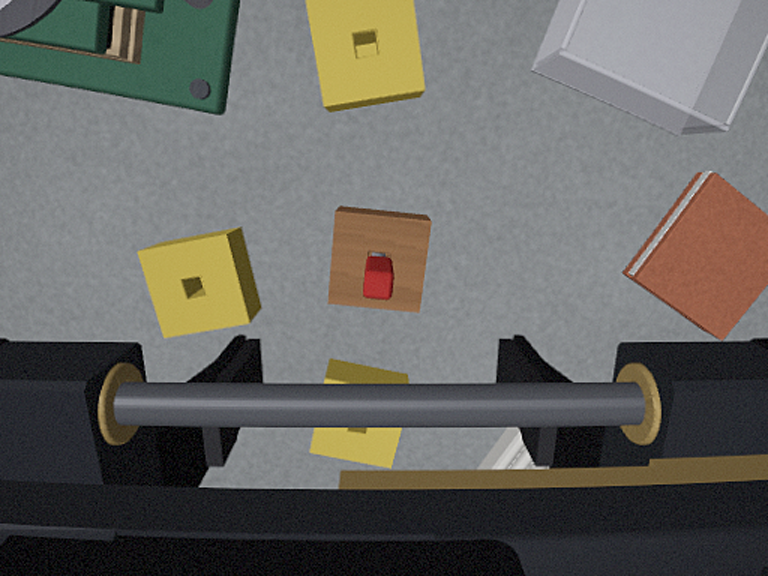

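Run:
```python
from h import *
import pickle
p=pickle.load(open("w1.pkl","rb")); save(p,"w1c",(205,130,300,215),8)
```

```text
(no output)
```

View pics/w1c.png

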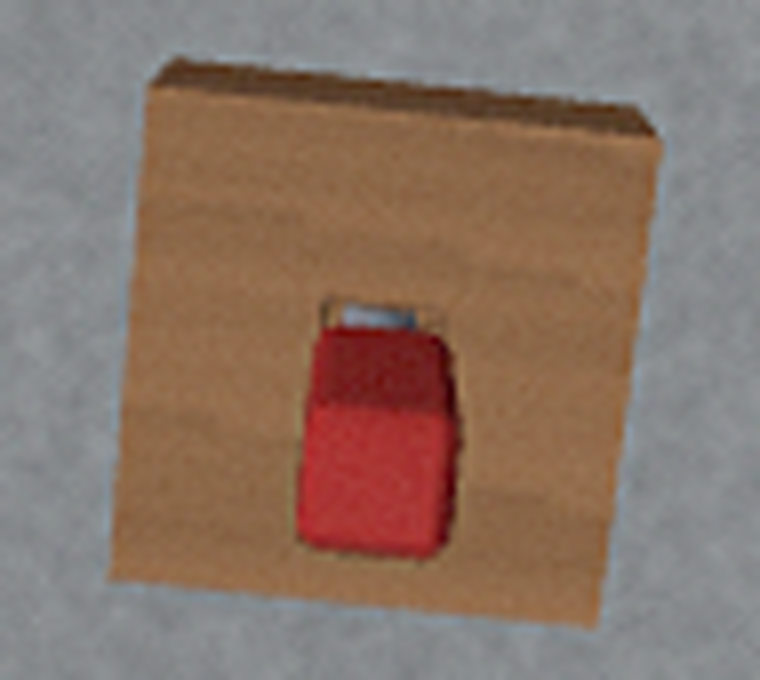

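Run:
```python
from h import *
import pickle
p=pickle.load(open("w1.pkl","rb"))
g=lambda l,z:np.array([atz(p,(205+x/8-.44,130+y/8-.44),z)[:2] for x,y in l])
for l,z in (([(148,86),(660,140),(597,627),(112,578)],.04),([(316,404),(452,412),(441,554),(300,546)],.106)):
    c=g(l,z);print(c.round(4).tolist(),c.mean(0).round(4))
    for i in range(4):
        d=c[(i+1)%4]-c[i];print(np.hypot(*d).round(4),np.degrees(np.arctan2(d[1],d[0])).round(1)%90)
```

```text
[[0.4684, -0.1913], [0.4898, -0.2578], [0.4233, -0.2795], [0.402, -0.2132]] [ 0.4459 -0.2355]
0.0699 17.799999999999997
0.07 18.0
0.0696 17.799999999999997
0.0699 18.3
[[0.4517, -0.2252], [0.4571, -0.2396], [0.4413, -0.2453], [0.4356, -0.2301]] [ 0.4464 -0.2351]
0.0154 20.400000000000006
0.0168 19.900000000000006
0.0162 20.400000000000006
0.0168 17.2
```

Emit:
play_rows([
  [[-0.05,-0.1,4],[0,0,0.1],8.7],
  [[-0.05,-0.1,8],[0,0,0.1],6],
  [[-0.05,-0.1,11.5],[0,0,0.1],4],
  [[-0.05,-0.1,12.9],[0,0,0.1],4],
  [[-0.05,-0.1,12.9],[0,0,0.1],4],
  [[-0.05,-0.1,12.9],[0,0,0.1],0],
  [[-0.05,-0.1,12.9],[0,0,0.1],0],
  [[-0.05,-0.1,12.9],[0,0,0.1],0],
], grip_force=40)

```text
time: 3.2
ee_pos: [0.4463, -0.2358, 0.067]
eef_rot: [0.988, 0.156, 0.0, 0.0]
ft_force: [-0.3, 0.2, -0.2]
width: 0.0253
```

Run:
```python
from h import *
p=camera("wrist"); save(p,"w2",scale=1.5)
s=read_state();print(s["ee_pos"],s["eef_rot"],s["time"],s["width"],s["ft_force"],s["torque"])
```

```text
[ 0.4461757  -0.23579294  0.0667844 ] [9.87715994e-01 1.56259030e-01 3.40962799e-04 3.39712789e-04] 3.25 0.02095825228319459 [-0.0211377   0.20068438  0.00983649] [-0.01334371  0.01122625  0.00647659]
```

View pics/w2.png

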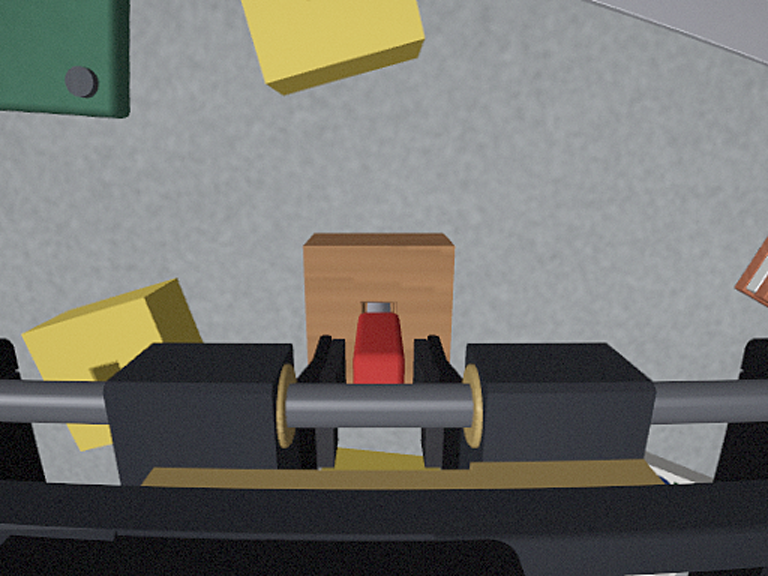

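Emit:
play_rows([
  [[0,0,0],[0,0,0],0],
  [[0,0,0],[0,0,0],0],
  [[0,0,-2],[0,0,0],0],
  [[0,0,-6],[0,0,0],0],
  [[0,0,-11],[0,0,0],0],
  [[0,0,-16.5],[0,0,0],0],
  [[1.5,-4,-20.5],[0,0,0],0],
  [[4,-9,-23],[0,0,0],0],
])

```text
time: 4.25
ee_pos: [0.4561, -0.1375, 0.298]
eef_rot: [0.988, 0.155, 0.001, 0.001]
ft_force: [1.0, -0.1, -2.0]
width: 0.0178
```

Emit:
play_rows([
  [[2,-5,0],[0,0,0],0],
  [[4.2,-10,0],[0,0,0],0],
  [[6.2,-14,0],[0,0,0],0],
  [[6.2,-14.5,0],[0,0,0],0],
  [[6.2,-14.6,0],[0,0,0],0],
  [[6.2,-14.6,0],[0,0,0],0],
])

```text
time: 5.0
ee_pos: [0.47, 0.019, 0.296]
eef_rot: [0.988, 0.155, -0.0, 0.0]
ft_force: [0.1, -0.2, -1.8]
width: 0.0173
```

Run:
```python
from h import *
import pickle
p=camera("wrist"); save(p,"w3",scale=1.5);pickle.dump(p,open("w3.pkl","wb"))
s=read_state();print(s["ee_pos"],s["eef_rot"],s["time"],s["width"],s["ft_force"],s["torque"])
```

```text
[0.47003209 0.01903309 0.296082  ] [ 9.87878063e-01  1.55231766e-01 -1.51678409e-04  8.94226691e-05] 5.05 0.017468491559841676 [ 0.11625174 -0.72069386 -1.27573812] [0.031111   0.02203699 0.0160634 ]
```

View pics/w3.png

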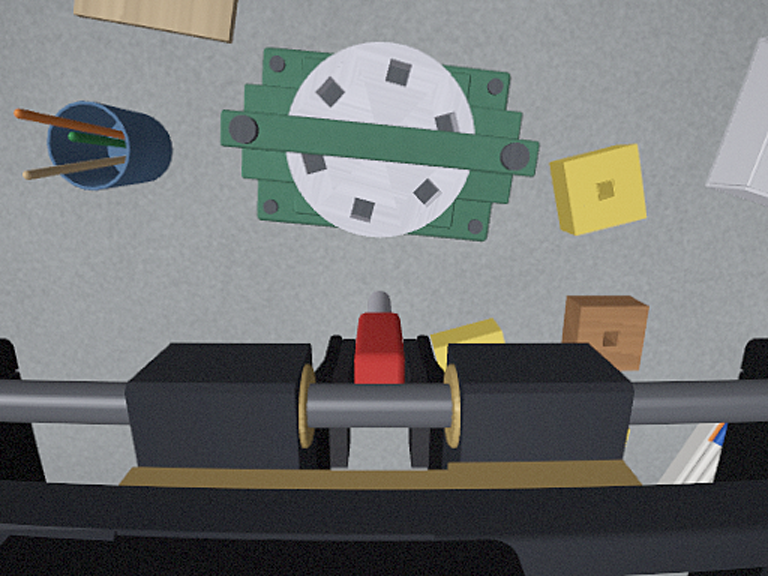

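Run:
```python
from h import *
import pickle
p=pickle.load(open("w3.pkl","rb")); save(p,"w3c",(180,20,330,165),5)
```

```text
(no output)
```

View pics/w3c.png

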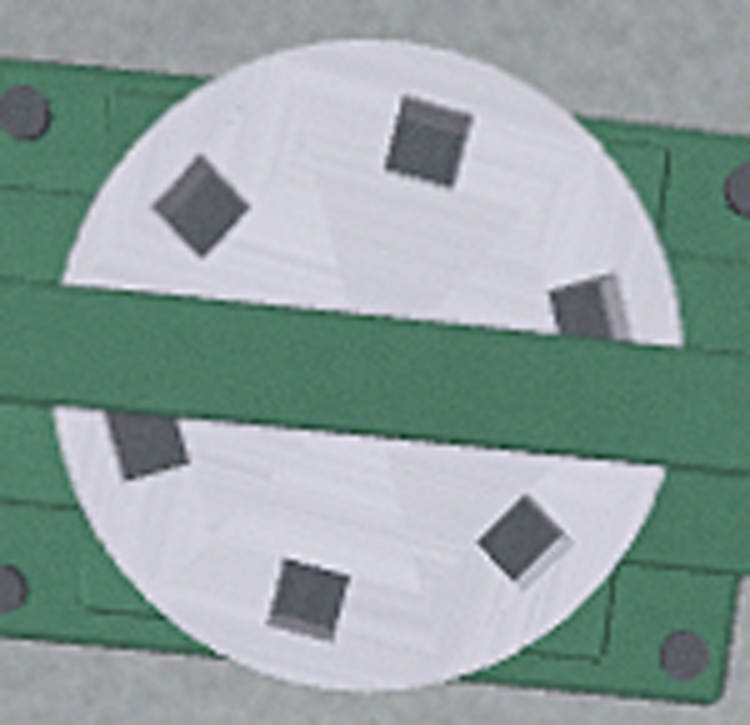

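```bash
cat > fit1.py <<'E'
from h import *
import pickle
from scipy.optimize import least_squares
p=pickle.load(open("w3.pkl","rb"))
g=lambda l,z:np.array([atz(p,(180+x/5-.4,20+y/5-.4),z)[:2] for x,y in l])
P=g([(429,141.5),(202,206.5),(309,599),(524.5,541.5)],.14)
def f(x):
    a=x[2]+np.arange(6)*np.pi/3
    Q=x[:2]+x[3]*np.c_[np.cos(a),np.sin(a)]
    return np.array([Q[np.argmin(np.hypot(*(Q-q).T))]-q for q in P]).ravel()
r=least_squares(f,[.551,.044,.05,.048]);print(r.x,np.degrees(r.x[2]),r.fun.round(4))
e=g([(62,284),(684,346)],.155);d=e[0]-e[1];print("strap",e,np.degrees(np.arctan2(d[1],d[0])))
e2=g([(55,405),(667,467)],.155);d=e2[0]-e2[1];print(e2,np.degrees(np.arctan2(d[1],d[0])),(e.mean(0)+e2.mean(0))/2)
# hole of stand
print("hole",atz(p,(611/1.5-.17,340/1.5-.17),.04))
E
python3 fit1.py
```

```text
[0.55065171 0.04485061 0.04760938 0.04811182] 2.727816588940642 [-0.0001  0.      0.0001  0.0001  0.      0.      0.     -0.0001]
strap [[ 0.54880624  0.10800009]
 [ 0.57562634 -0.01384646]] 102.41363428244475
[[ 0.52581934  0.10311711]
 [ 0.5522635  -0.0188596 ]] 102.23224186536723 [0.55062885 0.04460278]
hole [ 0.44482089 -0.23706356  0.04      ]
```

Run:
```python
from h import *
import pickle
p=pickle.load(open("w3.pkl","rb"))
x=np.array([np.cos(np.radians(17.86)),np.sin(np.radians(17.86)),0]);y=np.array([x[1],-x[0],0])
t=np.array([.47003,.01903,.296])
print(proj(p,[t-[0,0,.06],t-[0,0,.06]+.0035*x,t-[0,0,.054]+.006*x,t-[0,0,.054]+.006*y,t-[0,0,.054]-.006*y])*1)
save(p,"w3d",(225,180,280,260),9)
```

```text
[[252.92881828 198.07216365]
 [252.9310957  193.97202424]
 [252.94143476 192.96852953]
 [260.39724739 200.16383193]
 [245.47738051 200.1608196 ]]
```

View pics/w3d.png

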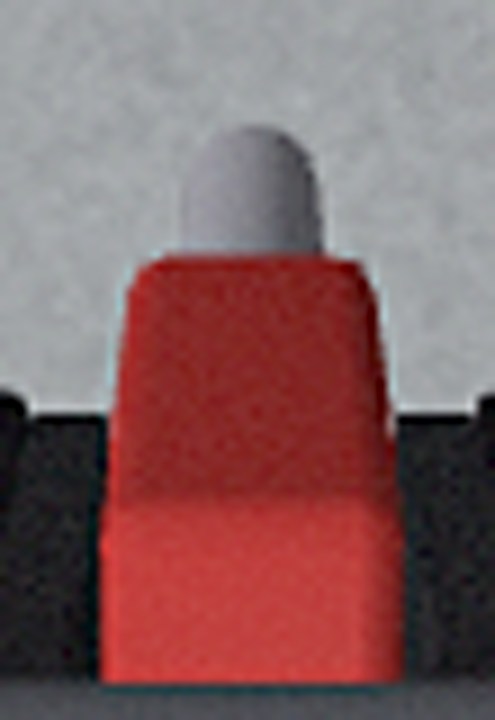

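```bash
cat >> h.py <<'E'
from scipy.spatial.transform import Rotation as Rn
AX=np.array([.5507,.0447])
def on(a,r=.048): return AX+r*np.array([np.cos(np.radians(a)),np.sin(np.radians(a))])
def rows(targets,base=None):
    s=read_state();R=Rn.from_quat(s["eef_rot"]).as_matrix()
    b=s["ee_pos"] if base is None else np.array(base)
    print("pos",s["ee_pos"].round(4),"f",s["ft_force"].round(1),"tq",s["torque"].round(2),"w",s["width"].round(4),"t",s["time"])
    for t in targets: print((R.T@(np.array(t)-b)*100).round(2).tolist())
E
python3 - <<'E'
from h import *
rows([[*on(62.7),z] for z in (.296,.22,.182)])
E
```

```text
Traceback (most recent call last):
  File "h.py", line 30, in rows
    print("pos",s["ee_pos"].round(4),"f",s["ft_force"].round(1),"tq",s["torque"].round(2),"w",s["width"].round(4),"t",s["time"])
                                                                                              ^^^^^^^^^^^^^^^^
AttributeError: 'float' object has no attribute 'round'
```

```bash
sed -i 's/s\["width"\].round(4)/round(s["width"],4)/' h.py
python3 - <<'E'
from h import *
rows([[*on(62.7),z] for z in (.296,.22,.182)])
E
```

```text
pos [0.47   0.019  0.2961] f [ 0.1 -0.7 -1.3] tq [0.03 0.02 0.02] w 0.0175 t 5.05
[11.87, -3.35, 0.0]
[11.87, -3.35, 7.6]
[11.87, -3.35, 11.4]
```

Emit:
play_rows([
  [[4.5,-1.3,0],[0,0,0],0],
  [[9.5,-2.7,0],[0,0,0],0],
  [[11.8,-3.3,1],[0,0,0],0],
  [[11.87,-3.35,4],[0,0,0],0],
  [[11.87,-3.35,6.5],[0,0,0],0],
  [[11.87,-3.35,7.6],[0,0,0],0],
  [[11.87,-3.35,7.6],[0,0,0],0],
])

```text
time: 5.92
ee_pos: [0.5725, 0.0881, 0.22]
eef_rot: [0.988, 0.156, -0.0, 0.0]
ft_force: [0.9, 0.0, -0.3]
width: 0.0173
```

Run:
```python
from h import *
p=camera("wrist"); save(p,"w4",scale=1.5)
rows([[*on(62.7),z] for z in (.22,.2,.182)])
print(proj(p,[[*on(62.7),.14],[*on(2.7),.14]])*1.5)
```

```text
pos [0.5729 0.0884 0.2209] f [ 0.3  0.6 -0.3] tq [-0.01  0.06  0.01] w 0.0179 t 5.975
[-0.05, 0.09, 0.09]
[-0.05, 0.09, 2.09]
[-0.05, 0.09, 3.89]
[[380.64855308 287.73292516]
 [460.26529543 267.48210655]]
```

View pics/w4.png

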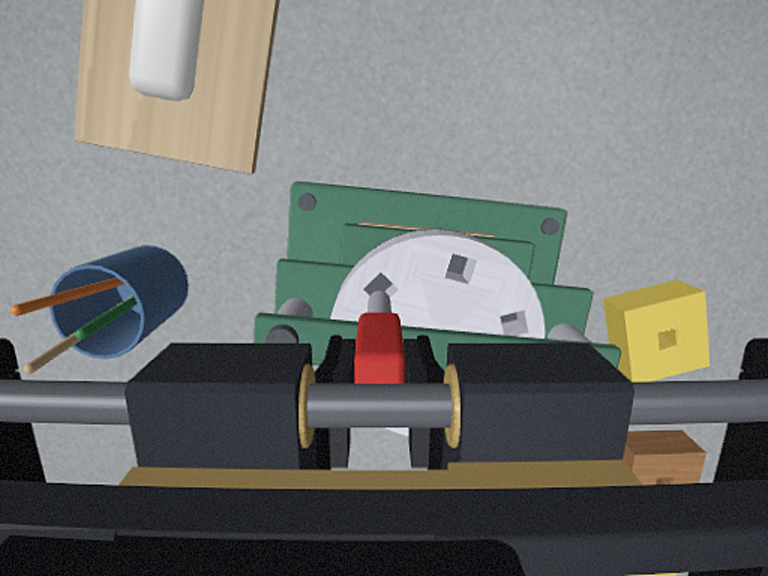

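Emit:
play_rows([
  [[-0.05,0.08,1.0],[0,0,0],0],
  [[-0.05,0.08,2.0],[0,0,0],0],
  [[-0.05,0.08,2.8],[0,0,0],0],
  [[-0.05,0.08,3.5],[0,0,0],0],
  [[-0.05,0.08,3.9],[0,0,0],0],
  [[-0.05,0.08,3.9],[0,0,0],0],
  [[-0.05,0.08,3.9],[0,0,0],0],
])

```text
time: 6.85
ee_pos: [0.5726, 0.088, 0.1815]
eef_rot: [0.988, 0.156, 0.0, 0.0]
ft_force: [0.3, 0.6, -1.6]
width: 0.0177
```

Run:
```python
from h import *
rows([[*on(62.7-10*i),.182] for i in range(0,9)])
```

```text
pos [0.5726 0.088  0.1815] f [ 0.3  0.6 -1.6] tq [ 0.03  0.01 -0.01] w 0.0177 t 6.85
[-0.01, 0.07, -0.05]
[0.53, 0.71, -0.05]
[0.94, 1.44, -0.05]
[1.23, 2.23, -0.05]
[1.37, 3.05, -0.05]
[1.36, 3.89, -0.05]
[1.21, 4.71, -0.05]
[0.92, 5.5, -0.05]
[0.5, 6.22, -0.05]
```

Run:
```python
from h import *
rows([[*on(62.7-5*i),.182] for i in range(1,9)])
```

```text
pos [0.5726 0.088  0.1815] f [ 0.3  0.6 -1.6] tq [ 0.03  0.01 -0.01] w 0.0177 t 6.85
[0.27, 0.38, -0.05]
[0.53, 0.71, -0.05]
[0.75, 1.07, -0.05]
[0.94, 1.44, -0.05]
[1.1, 1.83, -0.05]
[1.23, 2.23, -0.05]
[1.31, 2.64, -0.05]
[1.37, 3.05, -0.05]
```

Emit:
play_rows([
  [[0.27,0.38,0],[0,0,0],0],
  [[0.53,0.71,0],[0,0,0],0],
  [[0.75,1.07,0],[0,0,0],0],
  [[0.94,1.44,0],[0,0,0],0],
  [[1.1,1.83,0],[0,0,0],0],
])

```text
time: 7.48
ee_pos: [0.5884, 0.0737, 0.1811]
eef_rot: [0.988, 0.156, -0.0, -0.0]
ft_force: [-4.6, 2.1, -0.7]
width: 0.0179
```

```bash
cat >> h.py <<'E'
def arc(angs,r=.048,z=.182,base=None):
    s=read_state();d=s["ee_pos"][:2]-AX;a=np.arctan2(d[1],d[0]);f=s["ft_force"][:2]
    print("ang",np.degrees(a).round(1),"rad",np.hypot(*d).round(4),"Frad",(f@[np.cos(a),np.sin(a)]).round(1),"Ftan(resist)",(f@[-np.sin(a),np.cos(a)]).round(1))
    rows([[*on(x,r),z] for x in angs],base)
E
python3 - <<'E'
from h import *
arc([37.7-8*i for i in range(1,9)])
E
```

```text
ang 37.6 rad 0.0476 Frad -2.4 Ftan(resist) 4.5
pos [0.5884 0.0737 0.1811] f [-4.6  2.1 -0.7] tq [ 0.66  1.37 -0.05] w 0.0179 t 7.475
[0.22, 0.62, -0.09]
[0.31, 1.28, -0.09]
[0.3, 1.95, -0.09]
[0.21, 2.62, -0.09]
[0.02, 3.26, -0.09]
[-0.26, 3.87, -0.09]
[-0.61, 4.43, -0.09]
[-1.05, 4.95, -0.09]
```

Emit:
play_rows([
  [[0.22,0.62,0],[0,0,0],0],
  [[0.31,1.28,0],[0,0,0],0],
  [[0.3,1.95,0],[0,0,0],0],
  [[0.21,2.62,0],[0,0,0],0],
  [[0.02,3.26,0],[0,0,0],0],
  [[-0.26,3.87,0],[0,0,0],0],
  [[-0.61,4.43,0],[0,0,0],0],
])

```text
time: 8.35
ee_pos: [0.5967, 0.0306, 0.1811]
eef_rot: [0.988, 0.157, 0.0, -0.001]
ft_force: [-1.0, 5.3, -1.9]
width: 0.0173
```

Run:
```python
from h import *
arc([-25,-32,-39,-44,-48,-48])
```

```text
ang -17.0 rad 0.0481 Frad -2.5 Ftan(resist) 4.8
pos [0.5967 0.0306 0.1811] f [-1.   5.3 -1.9] tq [ 1.66  0.29 -0.05] w 0.0173 t 8.35
[-0.43, 0.52, -0.1]
[-0.85, 0.92, -0.1]
[-1.32, 1.27, -0.1]
[-1.68, 1.48, -0.1]
[-1.98, 1.63, -0.1]
[-1.98, 1.63, -0.1]
```

Emit:
play_rows([
  [[-0.43,0.52,0],[0,0,0],0],
  [[-0.85,0.92,0],[0,0,0],0],
  [[-1.32,1.27,0],[0,0,0],0],
  [[-1.68,1.48,0],[0,0,0],0],
  [[-1.98,1.63,0],[0,0,0],0],
  [[-1.98,1.63,0],[0,0,0],0],
])

```text
time: 9.1
ee_pos: [0.5828, 0.0077, 0.1814]
eef_rot: [0.988, 0.156, 0.0, 0.0]
ft_force: [0.1, 3.2, -1.4]
width: 0.017
```

Run:
```python
from h import *
arc([-46,-46])
```

```text
ang -49.0 rad 0.0489 Frad -2.3 Ftan(resist) 2.2
pos [0.5828 0.0077 0.1814] f [ 0.1  3.2 -1.4] tq [ 0.95 -0.33 -0.01] w 0.017 t 9.1
[0.2, -0.19, -0.06]
[0.2, -0.19, -0.06]
```

Emit:
play_rows([
  [[0.14,-0.13,0],[0,0,0],0],
  [[0.14,-0.13,-1],[0,0,0],0],
  [[0.14,-0.13,-3.5],[0,0,0],0],
  [[0.14,-0.13,-7.5],[0,0,0],0],
  [[-2,-0.5,-11.5],[0,0,0],0],
  [[-6,-2,-11.5],[0,0,0],0],
  [[-10,-4,-11.5],[0,0,0],0],
  [[-10.3,-4.6,-11.5],[0,0,0],0],
])

```text
time: 10.1
ee_pos: [0.4686, 0.02, 0.2975]
eef_rot: [0.988, 0.156, 0.0, 0.002]
ft_force: [1.0, 0.8, -0.7]
width: 0.0176
```

Emit:
play_rows([
  [[0,0,0],[0,0,0],0],
  [[0,0,0],[0,0,0],0],
])

```text
time: 10.35
ee_pos: [0.4711, 0.0199, 0.2963]
eef_rot: [0.988, 0.156, -0.0, -0.0]
ft_force: [1.5, -0.3, -0.9]
width: 0.0176
```

Run:
```python
from h import *
import pickle
p=camera("wrist"); save(p,"w5",(150,0,350,160),4); save(p,"w5d",(225,180,280,260),9);pickle.dump(p,open("w5.pkl","wb"))
rows([])
```

```text
pos [0.471  0.0199 0.2961] f [ 0.1  0.2 -1.7] tq [-0.01 -0.01  0.06] w 0.0174 t 10.4
```

View pics/w5.png

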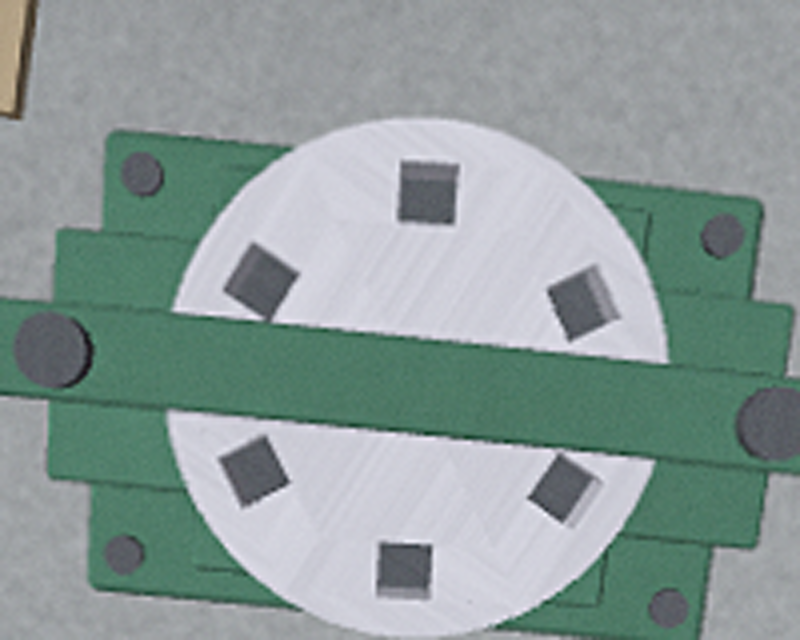

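View pics/w5d.png

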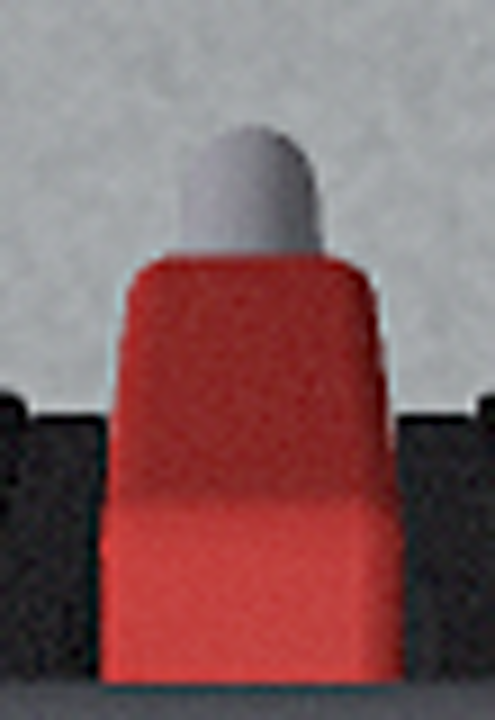

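```bash
cat > fit2.py <<'E'
from h import *
import pickle
from scipy.optimize import least_squares
p=pickle.load(open("w5.pkl","rb"))
P=np.array([atz(p,(150+x/4-.375,y/4-.375),.14)[:2] for x,y in [(429,193),(584,302),(405,571),(254,471),(262,281),(564.5,490)]])
def f(x):
    a=x[2]+np.arange(6)*np.pi/3
    Q=x[:2]+x[3]*np.c_[np.cos(a),np.sin(a)]
    return np.array([Q[np.argmin(np.hypot(*(Q-q).T))]-q for q in P]).ravel()
r=min((least_squares(f,[.551,.044,a,.048]) for a in (0,.4,.8)),key=lambda r:r.cost);print(r.x,np.degrees(r.x[2])%60,r.fun.round(4))
A=np.degrees(r.x[2])%60+60
print(A); rows([[*on(A),z] for z in (.296,.22,.182)])
E
python3 fit2.py
```

```text
[0.55057592 0.04476264 1.29644146 0.04820122] 14.280624237472068 [ 0.      0.0001 -0.0003  0.0002  0.0001  0.0001  0.0002 -0.0001 -0.
  0.0002 -0.0001 -0.0005]
74.28062423747207
pos [0.471  0.0199 0.2961] f [ 0.1  0.2 -1.7] tq [-0.01 -0.01  0.06] w 0.0174 t 10.4
[11.01, -3.89, 0.01]
[11.01, -3.89, 7.61]
[11.01, -3.88, 11.41]
```

Emit:
play_rows([
  [[5,-1.8,0],[0,0,0],0],
  [[9.8,-3.4,0],[0,0,0],0],
  [[11.0,-3.87,1],[0,0,0],0],
  [[11.0,-3.88,4],[0,0,0],0],
  [[11.0,-3.88,6.5],[0,0,0],0],
  [[11.0,-3.88,7.6],[0,0,0],0],
  [[11.0,-3.88,7.6],[0,0,0],0],
])

```text
time: 11.28
ee_pos: [0.5628, 0.0906, 0.2198]
eef_rot: [0.988, 0.156, -0.001, 0.0]
ft_force: [-0.7, 0.1, -1.3]
width: 0.0177
```

Run:
```python
from h import *
rows([[*on(74.3),z] for z in (.22,.182)])
```

```text
pos [0.5628 0.0906 0.2198] f [-0.7  0.1 -1.3] tq [ 0.03  0.01 -0.01] w 0.0177 t 11.275
[0.09, 0.0, -0.02]
[0.1, 0.0, 3.78]
```

Emit:
play_rows([
  [[0.05,0,1.0],[0,0,0],0],
  [[0.05,0,2.0],[0,0,0],0],
  [[0.05,0,2.8],[0,0,0],0],
  [[0.05,0,3.5],[0,0,0],0],
  [[0.05,0,3.85],[0,0,0],0],
  [[0.05,0,3.85],[0,0,0],0],
])

```text
time: 12.02
ee_pos: [0.5635, 0.0912, 0.1816]
eef_rot: [0.988, 0.156, -0.0, 0.0]
ft_force: [0.3, -0.1, -1.9]
width: 0.0174
```

Run:
```python
from h import *
arc([70,66,62,57,52,47,42,37])
```

```text
ang 74.7 rad 0.0483 Frad 0.0 Ftan(resist) -0.4
pos [0.5635 0.0912 0.1816] f [ 0.3 -0.1 -1.9] tq [ 0.01  0.02 -0.01] w 0.0174 t 12.025
[0.3, 0.25, -0.04]
[0.56, 0.46, -0.04]
[0.8, 0.7, -0.04]
[1.08, 1.01, -0.04]
[1.33, 1.35, -0.04]
[1.55, 1.7, -0.04]
[1.73, 2.08, -0.04]
[1.89, 2.47, -0.04]
```

Emit:
play_rows([
  [[0.3,0.25,0],[0,0,0],0],
  [[0.56,0.46,0],[0,0,0],0],
  [[0.8,0.7,0],[0,0,0],0],
  [[1.08,1.01,0],[0,0,0],0],
  [[1.33,1.35,0],[0,0,0],0],
  [[1.55,1.7,0],[0,0,0],0],
])

```text
time: 12.78
ee_pos: [0.5835, 0.0796, 0.1815]
eef_rot: [0.988, 0.156, -0.0, 0.0]
ft_force: [-4.5, 1.3, -0.3]
width: 0.0177
```

Run:
```python
from h import *
arc([43,39,35,31,27])
```

```text
ang 46.8 rad 0.0479 Frad -2.1 Ftan(resist) 4.2
pos [0.5835 0.0796 0.1815] f [-4.5  1.3 -0.3] tq [ 0.42  1.48 -0.02] w 0.0177 t 12.775
[0.15, 0.28, -0.05]
[0.28, 0.58, -0.05]
[0.39, 0.9, -0.05]
[0.48, 1.22, -0.05]
[0.54, 1.55, -0.05]
```

Emit:
play_rows([
  [[0.15,0.28,0],[0,0,0],0],
  [[0.28,0.58,0],[0,0,0],0],
  [[0.34,0.74,0],[0,0,0],0],
])

```text
time: 13.15
ee_pos: [0.5891, 0.0737, 0.1815]
eef_rot: [0.988, 0.156, -0.0, -0.0]
ft_force: [-4.2, 2.5, -2.7]
width: 0.0179
```

Run:
```python
from h import *
arc([34,31,28])
```

```text
ang 37.0 rad 0.0481 Frad -1.9 Ftan(resist) 4.5
pos [0.5891 0.0737 0.1815] f [-4.2  2.5 -2.7] tq [0.6  1.28 0.  ] w 0.0179 t 13.15
[0.07, 0.25, -0.05]
[0.13, 0.49, -0.05]
[0.18, 0.74, -0.05]
```

Emit:
play_rows([
  [[0.07,0.25,0],[0,0,0],0],
  [[0.13,0.49,0],[0,0,0],0],
  [[0.18,0.74,0],[0,0,0],0],
])

```text
time: 13.52
ee_pos: [0.5931, 0.0675, 0.1818]
eef_rot: [0.988, 0.156, 0.0, -0.0]
ft_force: [-3.9, 3.1, -2.5]
width: 0.0172
```

Run:
```python
from h import *
arc([25,22,19])
```

```text
ang 28.3 rad 0.0482 Frad -1.9 Ftan(resist) 4.6
pos [0.5931 0.0675 0.1818] f [-3.9  3.1 -2.5] tq [ 0.78  1.23 -0.04] w 0.0172 t 13.525
[0.02, 0.27, -0.02]
[0.05, 0.52, -0.02]
[0.06, 0.77, -0.02]
```

Emit:
play_rows([
  [[0.02,0.27,0],[0,0,0],0],
  [[0.05,0.52,0],[0,0,0],0],
  [[0.06,0.77,0],[0,0,0],0],
])

```text
time: 13.9
ee_pos: [0.5961, 0.0602, 0.1818]
eef_rot: [0.988, 0.156, 0.0, -0.0]
ft_force: [-4.7, 2.9, -1.5]
width: 0.0176
```

Run:
```python
from h import *
arc([16,13,10])
```

```text
ang 18.9 rad 0.048 Frad -3.5 Ftan(resist) 4.3
pos [0.5961 0.0602 0.1818] f [-4.7  2.9 -1.5] tq [ 0.98  1.18 -0.05] w 0.0176 t 13.9
[-0.0, 0.24, -0.02]
[-0.02, 0.49, -0.02]
[-0.04, 0.74, -0.02]
```

Emit:
play_rows([
  [[-0.02,0.24,0],[0,0,0],0],
  [[-0.05,0.49,0],[0,0,0],0],
  [[-0.08,0.74,0],[0,0,0],0],
])

```text
time: 14.28
ee_pos: [0.5976, 0.0531, 0.1819]
eef_rot: [0.988, 0.156, 0.0, -0.0]
ft_force: [-2.8, 3.9, -0.7]
width: 0.0175
```

Run:
```python
from h import *
arc([7,4,1],.0477)
```

```text
ang 10.1 rad 0.0477 Frad -2.1 Ftan(resist) 4.3
pos [0.5976 0.0531 0.1819] f [-2.8  3.9 -0.7] tq [ 1.18  0.97 -0.02] w 0.0175 t 14.275
[-0.04, 0.26, -0.01]
[-0.1, 0.5, -0.01]
[-0.16, 0.74, -0.01]
```

Emit:
play_rows([
  [[-0.04,0.26,0],[0,0,0],0],
  [[-0.1,0.5,0],[0,0,0],0],
  [[-0.16,0.74,0],[0,0,0],0],
])

```text
time: 14.65
ee_pos: [0.5985, 0.0455, 0.1819]
eef_rot: [0.988, 0.156, 0.0, -0.0]
ft_force: [-2.4, 4.3, -1.1]
width: 0.0174
```

Run:
```python
from h import *
arc([-2,-5,-8],.0477)
```

```text
ang 1.0 rad 0.0478 Frad -2.3 Ftan(resist) 4.3
pos [0.5985 0.0455 0.1819] f [-2.4  4.3 -1.1] tq [1.28 0.73 0.03] w 0.0174 t 14.65
[-0.08, 0.23, -0.01]
[-0.18, 0.46, -0.01]
[-0.28, 0.69, -0.01]
```

Emit:
play_rows([
  [[-0.08,0.23,0],[0,0,0],0],
  [[-0.18,0.46,0],[0,0,0],0],
  [[-0.28,0.69,0],[0,0,0],0],
])

```text
time: 15.02
ee_pos: [0.5979, 0.038, 0.1819]
eef_rot: [0.988, 0.156, 0.0, -0.0]
ft_force: [-1.7, 4.6, -1.1]
width: 0.0175
```

Run:
```python
from h import *
arc([-11,-14,-17],.0477)
```

```text
ang -8.0 rad 0.0477 Frad -2.4 Ftan(resist) 4.3
pos [0.5979 0.038  0.1819] f [-1.7  4.6 -1.1] tq [ 1.4   0.66 -0.01] w 0.0175 t 15.025
[-0.11, 0.22, -0.01]
[-0.24, 0.44, -0.01]
[-0.37, 0.64, -0.01]
```

Emit:
play_rows([
  [[-0.11,0.22,0],[0,0,0],0],
  [[-0.24,0.44,0],[0,0,0],0],
  [[-0.37,0.64,0],[0,0,0],0],
])

```text
time: 15.4
ee_pos: [0.5963, 0.0316, 0.1819]
eef_rot: [0.988, 0.157, 0.0, -0.001]
ft_force: [-1.8, 7.7, -2.0]
width: 0.0176
```

Run:
```python
from h import *
arc([-20,-23,-26],.0477)
```

```text
ang -16.1 rad 0.0475 Frad -3.8 Ftan(resist) 6.9
pos [0.5963 0.0316 0.1819] f [-1.8  7.7 -2. ] tq [ 2.26  0.48 -0.04] w 0.0176 t 15.4
[-0.18, 0.28, -0.01]
[-0.33, 0.47, -0.01]
[-0.5, 0.65, -0.01]
```

Emit:
play_rows([
  [[-0.14,0.2,0],[0,0,0],0],
  [[-0.29,0.39,0],[0,0,0],0],
])

```text
time: 15.65
ee_pos: [0.595, 0.0275, 0.1821]
eef_rot: [0.988, 0.157, 0.001, -0.001]
ft_force: [-0.7, 8.3, 0.1]
width: 0.0176
```

Run:
```python
from h import *
arc([-26,-29],.0477,base=[*on(-23,.0477),.182])
```

```text
ang -21.2 rad 0.0475 Frad -3.6 Ftan(resist) 7.5
pos [0.595  0.0275 0.1821] f [-0.7  8.3  0.1] tq [ 2.54  0.27 -0.02] w 0.0176 t 15.65
[-0.17, 0.18, -0.0]
[-0.35, 0.36, -0.0]
```

Emit:
play_rows([
  [[-0.17,0.18,0],[0,0,0],0],
  [[-0.35,0.36,0],[0,0,0],0],
])

```text
time: 15.9
ee_pos: [0.5932, 0.0234, 0.1823]
eef_rot: [0.988, 0.157, 0.001, -0.001]
ft_force: [0.3, 8.9, -0.9]
width: 0.0178
```

Run:
```python
from h import *
arc([-32,-35],.0477,base=[*on(-29,.0477),.182])
```

```text
ang -26.6 rad 0.0475 Frad -3.7 Ftan(resist) 8.1
pos [0.5932 0.0234 0.1823] f [ 0.3  8.9 -0.9] tq [ 2.82 -0.09 -0.06] w 0.0178 t 15.9
[-0.19, 0.17, -0.0]
[-0.38, 0.32, -0.0]
```

Run:
```python
from h import *
import pickle
p=camera("wrist"); save(p,"w6",scale=1.5);pickle.dump(p,open("w6.pkl","wb")); arc([])
q=camera("scene"); save(q,"s6",(220,140,350,260),6)
```

```text
ang -27.0 rad 0.0476 Frad -3.0 Ftan(resist) 8.4
pos [0.5931 0.023  0.1824] f [ 1.2  8.9 -0.5] tq [ 2.6  -0.02  0.  ] w 0.0177 t 15.95
```

View pics/w6.png

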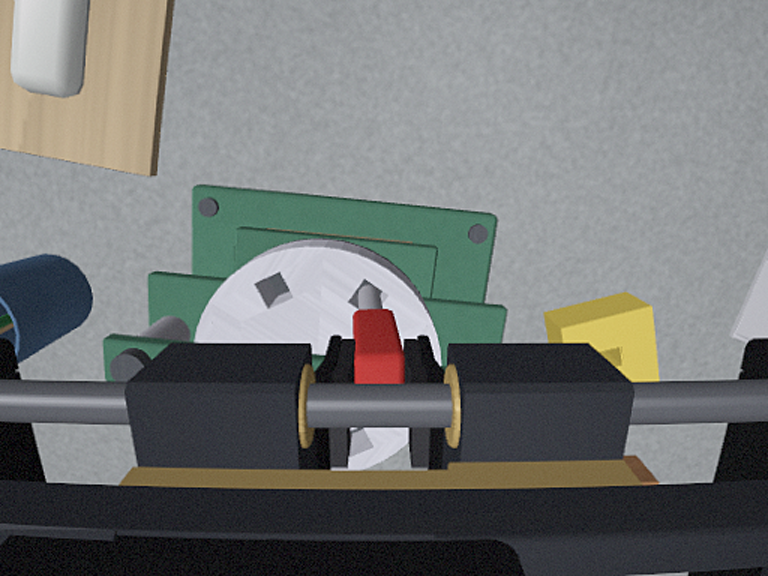

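View pics/s6.png

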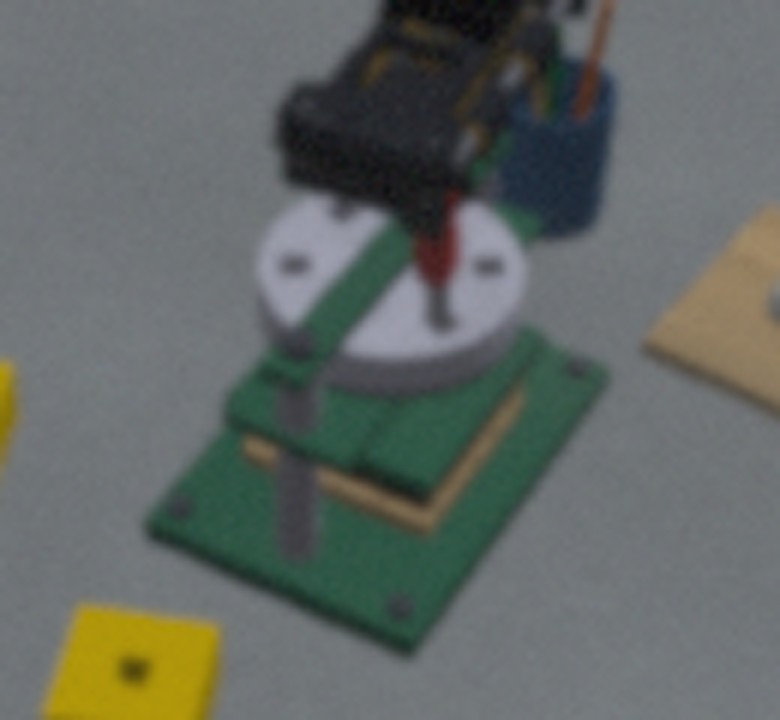

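Run:
```python
from h import *
import pickle
p=pickle.load(open("w6.pkl","rb")); save(p,"w6c",(120,140,310,260),4.2)
x=atz(p,(272/1.5-.17,289/1.5-.17),.14)[:2]-AX;print(np.hypot(*x),np.degrees(np.arctan2(x[1],x[0])))
```

```text
0.04855711641582332 44.380872634356514
```

View pics/w6c.png

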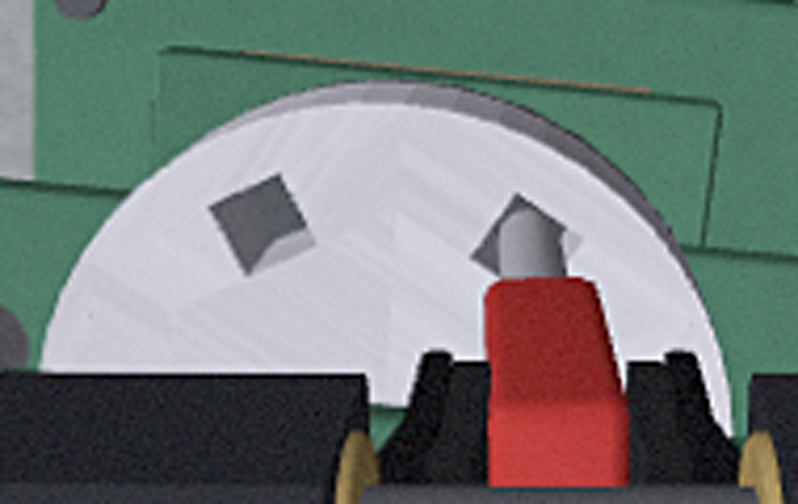

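Emit:
play_rows([
  [[0,0,0],[0,0,0],0],
  [[-0.19,0.17,0],[0,0,0],0],
  [[-0.38,0.32,0],[0,0,0],0],
], grip_force=60)

```text
time: 16.38
ee_pos: [0.5909, 0.0199, 0.1824]
eef_rot: [0.988, 0.157, 0.002, -0.001]
ft_force: [1.9, 10.3, -1.9]
width: 0.0175
```

Run:
```python
from h import *
import pickle
arc([-38,-41],.0477,base=[*on(-35,.0477),.182])
p=camera("wrist"); save(p,"w7",(100,140,310,270),3.8);pickle.dump(p,open("w7.pkl","wb")); arc([])
```

```text
ang -31.7 rad 0.0472 Frad -3.7 Ftan(resist) 9.8
pos [0.5909 0.0199 0.1824] f [ 1.9 10.3 -1.9] tq [ 3.18 -0.58 -0.04] w 0.0175 t 16.375
[-0.2, 0.14, -0.0]
[-0.41, 0.28, -0.0]
ang -32.2 rad 0.0473 Frad -4.4 Ftan(resist) 9.2
pos [0.5908 0.0195 0.1824] f [ 1.2 10.2 -2.1] tq [ 3.21 -0.55 -0.01] w 0.0173 t 16.425
```

View pics/w7.png

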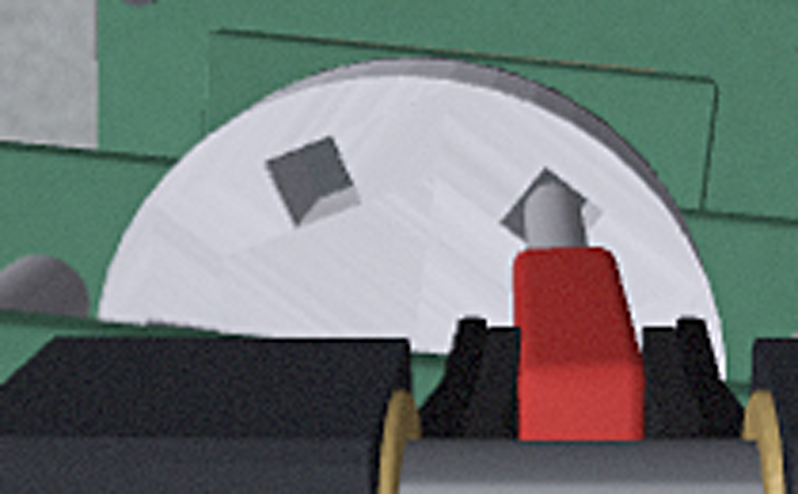

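Run:
```python
from h import *
import pickle
p=pickle.load(open("w7.pkl","rb"));q=pickle.load(open("w6.pkl","rb"))
for P,u in ((p,(100+313.5/3.8-.37,140+182/3.8-.37)),(q,(120+262/4.2-.38,140+225/4.2-.38))):
    x=atz(P,u,.14)[:2]-AX;print(np.hypot(*x),np.degrees(np.arctan2(x[1],x[0])))
```

```text
0.04763591751376381 40.15830834539571
0.04779426488823229 44.015254152139605
```

Emit:
play_rows([
  [[0,0,0],[0,0,0],0],
  [[0,0,0],[0,0,0],0],
  [[0,0,0],[0,0,0],0],
  [[0,0,0],[0,0,0],0],
])

```text
time: 16.92
ee_pos: [0.5909, 0.0198, 0.1824]
eef_rot: [0.988, 0.157, 0.002, -0.001]
ft_force: [1.6, 9.5, -1.1]
width: 0.0174
```

Run:
```python
from h import *
arc([-30],.0477,base=[*on(-35,.0477),.182])
```

```text
ang -31.8 rad 0.0473 Frad -3.7 Ftan(resist) 8.9
pos [0.5909 0.0198 0.1824] f [ 1.6  9.5 -1.1] tq [ 3.02 -0.43 -0.05] w 0.0174 t 16.925
[0.32, -0.26, 0.0]
```

Emit:
play_rows([
  [[0.16,-0.13,0],[0,0,0],0],
  [[0.32,-0.26,0],[0,0,0],0],
  [[0.32,-0.26,0],[0,0,0],0],
])

```text
time: 17.3
ee_pos: [0.5928, 0.0214, 0.1823]
eef_rot: [0.988, 0.156, 0.001, -0.0]
ft_force: [-0.3, 5.1, -0.1]
width: 0.0175
```

Run:
```python
from h import *
arc([-25],.0477,base=[*on(-30,.0477),.182])
```

```text
ang -29.0 rad 0.0481 Frad -2.7 Ftan(resist) 4.3
pos [0.5928 0.0214 0.1823] f [-0.3  5.1 -0.1] tq [ 1.65  0.03 -0.06] w 0.0175 t 17.3
[0.3, -0.29, 0.0]
```

Emit:
play_rows([
  [[0.15,-0.14,0],[0,0,0],0],
  [[0.28,-0.26,0],[0,0,0],0],
  [[0.28,-0.26,0],[0,0,0],0],
])

```text
time: 17.68
ee_pos: [0.5941, 0.0232, 0.1816]
eef_rot: [0.988, 0.156, -0.0, 0.001]
ft_force: [-0.2, -0.2, -1.5]
width: 0.0173
```

Run:
```python
from h import *
arc([])
p=camera("wrist"); save(p,"w8",(100,140,310,270),3.8)
```

```text
ang -26.4 rad 0.0484 Frad -0.1 Ftan(resist) -0.3
pos [0.5941 0.0232 0.1816] f [-0.2 -0.2 -1.5] tq [ 0.01  0.03 -0.07] w 0.0173 t 17.675
```

View pics/w8.png

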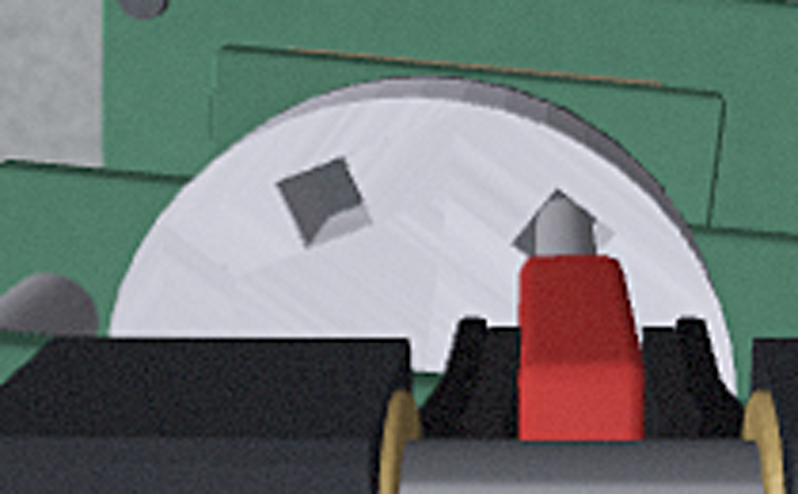

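Emit:
play_rows([
  [[0,0,-1],[0,0,0],0],
  [[0,0,-3.5],[0,0,0],0],
  [[0,0,-7.5],[0,0,0],0],
  [[-2,-0.5,-11.5],[0,0,0],0],
  [[-6.5,-2,-11.5],[0,0,0],0],
  [[-11,-3.3,-11.5],[0,0,0],0],
  [[-11.9,-3.6,-11.5],[0,0,0],0],
  [[-11.9,-3.6,-11.5],[0,0,0],0],
])

```text
time: 18.73
ee_pos: [0.4698, 0.0214, 0.2976]
eef_rot: [0.988, 0.156, 0.001, 0.001]
ft_force: [0.3, -0.5, -2.0]
width: 0.0174
```

Emit:
play_rows([
  [[0,0,0],[0,0,0],0],
  [[0,0,0],[0,0,0],0],
])

```text
time: 18.98
ee_pos: [0.4702, 0.0219, 0.2965]
eef_rot: [0.988, 0.156, -0.0, -0.001]
ft_force: [0.2, 0.1, -1.6]
width: 0.0173
```

Run:
```python
from h import *
import pickle
p=camera("wrist"); save(p,"w9",(150,0,350,160),4); save(p,"w9d",(225,180,280,260),9);pickle.dump(p,open("w9.pkl","wb"))
rows([])
q=camera("scene"); save(q,"s9",(180,140,350,260),4.6);pickle.dump(q,open("s9.pkl","wb"))
```

```text
pos [0.4701 0.0219 0.2965] f [ 1.  -1.4 -0.7] tq [0.01 0.03 0.01] w 0.0172 t 19.025
```

View pics/w9.png

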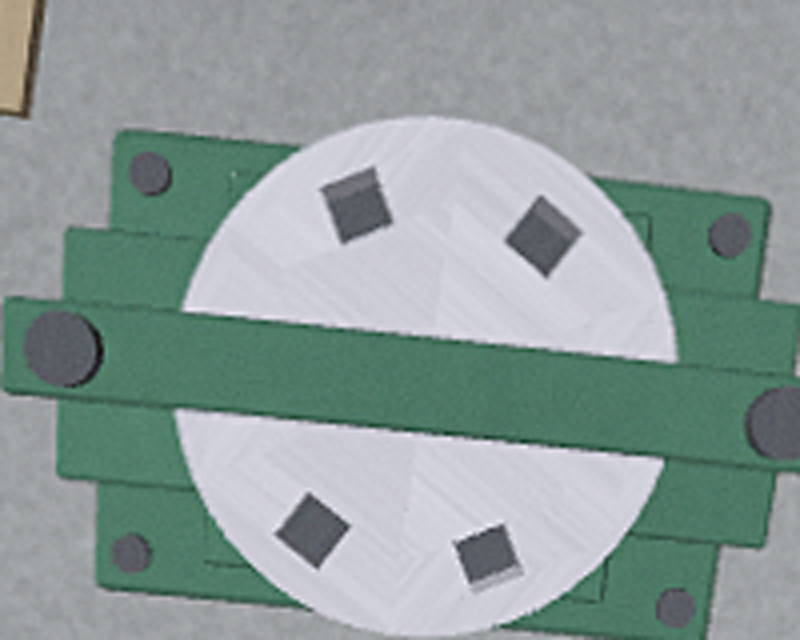

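View pics/w9d.png

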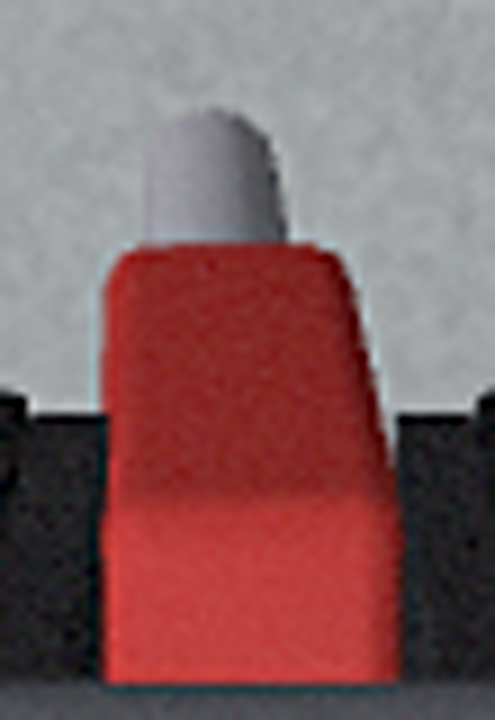

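View pics/s9.png

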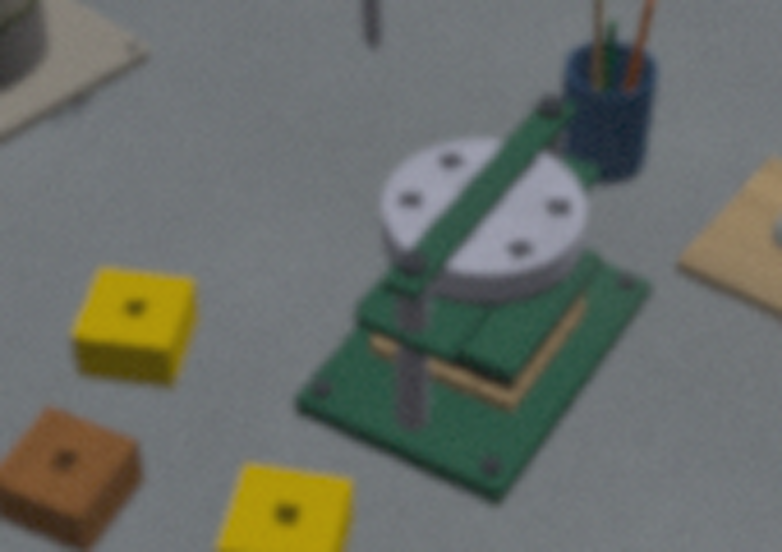

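```bash
cat > fit3.py <<'E'
from h import *
import pickle
from scipy.optimize import least_squares
p=pickle.load(open("w9.pkl","rb"))
P=np.array([atz(p,(150+x/4-.375,y/4-.375),.14)[:2] for x,y in [(357,205),(543,237),(313,531),(489,557)]])
def f(x):
    a=x[2]+np.arange(6)*np.pi/3
    Q=x[:2]+x[3]*np.c_[np.cos(a),np.sin(a)]
    return np.array([Q[np.argmin(np.hypot(*(Q-q).T))]-q for q in P]).ravel()
r=min((least_squares(f,[.551,.044,a,.048]) for a in (0,.4,.8)),key=lambda r:r.cost);print(r.x,np.degrees(r.x[2])%60,r.fun.round(4))
H=np.array([.4460,-.2354]) 
rows([[*H,z] for z in (.296,.13,.066)])
E
python3 fit3.py
```

```text
[ 0.55051926  0.04487662 -0.36241521  0.0481222 ] 39.23513811769412 [-0.0001 -0.0001  0.0002  0.0001  0.0002  0.     -0.0002 -0.    ]
pos [0.47   0.0219 0.2964] f [-0.3 -0.9 -0.9] tq [0.06 0.06 0.05] w 0.0171 t 19.075
[-10.23, 23.73, 0.02]
[-10.22, 23.75, 16.62]
[-10.22, 23.75, 23.02]
```

Emit:
play_rows([
  [[-2,5,0],[-0.045,-0.02,0],0],
  [[-4.3,10,0],[-0.045,-0.02,0],0],
  [[-6.6,15,0],[-0.045,-0.02,0],0],
  [[-8.8,20,2],[-0.045,-0.02,0],0],
  [[-10.2,23.5,6],[-0.045,-0.02,0],0],
  [[-10.25,23.8,11.5],[-0.045,-0.02,0],0],
  [[-10.25,23.8,15],[-0.045,-0.02,0],0],
  [[-10.25,23.8,15.5],[-0.045,-0.02,0],0],
])

```text
time: 20.08
ee_pos: [0.4443, -0.2356, 0.1394]
eef_rot: [0.987, 0.156, -0.008, 0.022]
ft_force: [-0.3, -0.1, -0.9]
width: 0.0169
```

Emit:
play_rows([
  [[0,0,0],[0,0,0],0],
  [[0,0,0],[0,0,0],0],
])

```text
time: 20.32
ee_pos: [0.4467, -0.2366, 0.1435]
eef_rot: [0.987, 0.156, -0.005, 0.025]
ft_force: [0.2, -0.4, -2.4]
width: 0.0175
```

Run:
```python
from h import *
import pickle
p=camera("wrist"); save(p,"w10",(180,120,330,260),5);pickle.dump(p,open("w10.pkl","wb"))
rows([]); print(proj(p,[[.446,-.2354,.04],[.446,-.2354,.08]]))
q=camera("scene"); save(q,"s10",(140,180,260,290),6);pickle.dump(q,open("s10.pkl","wb"))
```

```text
pos [ 0.4466 -0.2366  0.1434] f [-0.4 -0.1 -0.8] tq [ 0.09 -0.01  0.03] w 0.017 t 20.375
[[246.29515771 183.8414226 ]
 [247.64049062 196.0464254 ]]
```

View pics/w10.png

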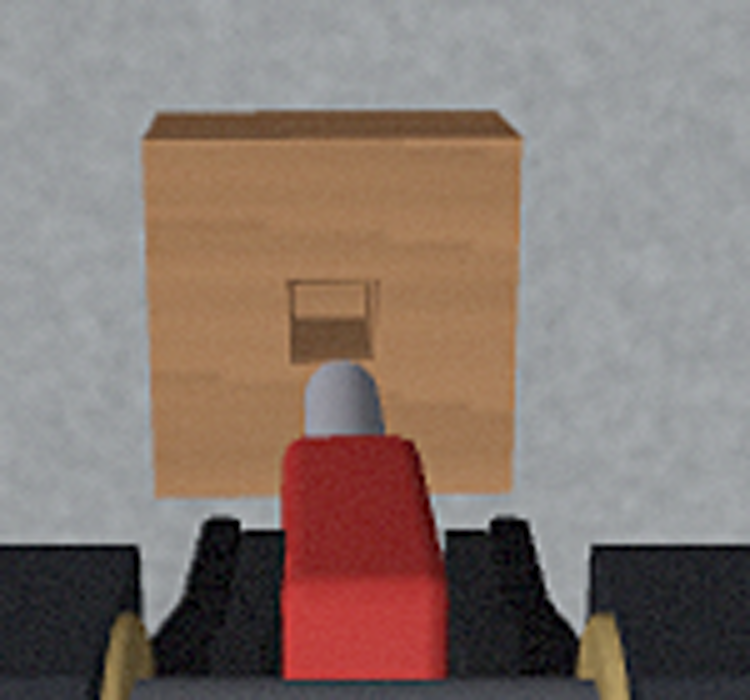

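View pics/s10.png

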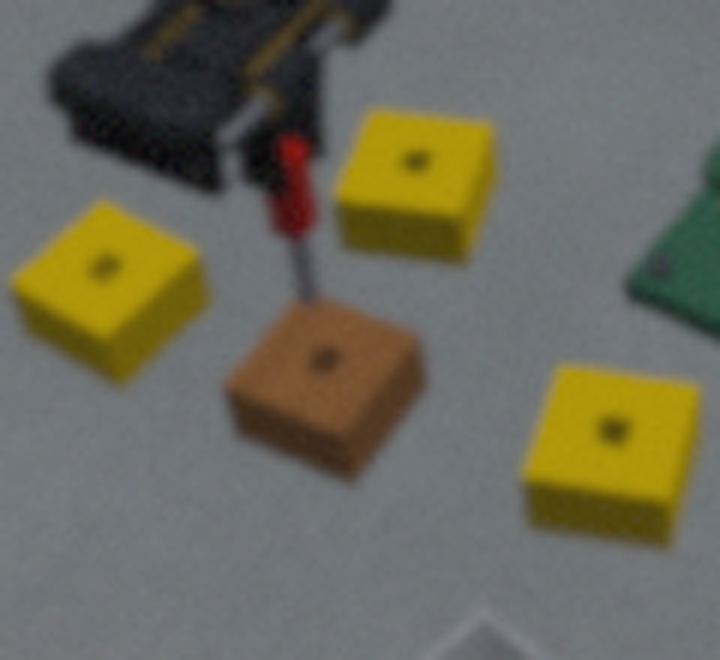

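Run:
```python
from h import *
import pickle
p=pickle.load(open("w10.pkl","rb"));s=pickle.load(open("s10.pkl","rb"))
w=lambda x,y:(180+x/5-.4,120+y/5-.4)
x=np.array([np.cos(np.radians(18)),np.sin(np.radians(18)),0])
print("hole",atz(p,w(332,320.5),.04))
for z in (.086,.089): print("tip",z,atz(p,w(341,362),z)-.006*x)
print((proj(s,[[.446,-.2354,.183],[.446,-.2354,.133],[.446,-.2354,.083]])-[140,180])*6)
# handle top centre at z~.183
print("handle top",atz(p,w(365,626),.183)[:2], "top-edge front", atz(p,w(365,575),.183)[:2]-.009*x[:2])
print("handle bottom front",atz(p,w(350,440),.133)[:2]-.009*x[:2])
```

```text
hole [ 0.44604895 -0.23508916  0.04      ]
tip 0.086 [ 0.44527024 -0.23559279  0.086     ]
tip 0.089 [ 0.44606969 -0.23523392  0.089     ]
[[274.91090917 145.13584496]
 [291.10268932 223.16730273]
 [306.36319525 296.17489849]]
handle top [ 0.45044661 -0.23320098] top-edge front [ 0.44734723 -0.23420561]
handle bottom front [ 0.44500895 -0.23533983]
```

Run:
```python
from h import *
s=read_state();b=s["ee_pos"];print(Rn.from_quat(s["eef_rot"]).as_rotvec())
rows([b+[.0003,.0002,d] for d in (-.03,-.045,-.06,-.076)])
```

```text
[ 3.05443419  0.48334629 -0.01697133]
pos [ 0.4464 -0.2365  0.1431] f [ 0.4 -0.4 -2. ] tq [ 0.05 -0.02  0.03] w 0.0171 t 20.425
[0.09, -0.15, 3.0]
[0.12, -0.22, 4.49]
[0.15, -0.29, 5.99]
[0.18, -0.37, 7.59]
```

Emit:
play_rows([
  [[0.05,-0.08,1.5],[0,0,0],0],
  [[0.09,-0.15,3.0],[0,0,0],0],
  [[0.11,-0.2,4.0],[0,0,0],0],
  [[0.13,-0.25,5.0],[0,0,0],0],
  [[0.14,-0.27,5.5],[0,0,0],0],
  [[0.14,-0.27,5.5],[0,0,0],0],
])

```text
time: 21.18
ee_pos: [0.4457, -0.2359, 0.0864]
eef_rot: [0.987, 0.156, -0.007, 0.024]
ft_force: [-0.4, 0.0, -1.4]
width: 0.0171
```

Run:
```python
from h import *
s=read_state();b=s["ee_pos"]
rows([[b[0],b[1],z] for z in (.08,.068)])
```

```text
pos [ 0.4457 -0.2359  0.0864] f [-0.4  0.  -1.4] tq [ 0.05 -0.    0.06] w 0.0171 t 21.175
[0.01, -0.03, 0.64]
[0.04, -0.08, 1.84]
```

Tip is about 14 mm in the hole with no side force. Continue down.

Emit:
play_rows([
  [[0.02,-0.04,0.8],[0,0,0],0],
  [[0.03,-0.07,1.5],[0,0,0],0],
  [[0.04,-0.08,1.8],[0,0,0],0],
  [[0.04,-0.08,1.8],[0,0,0],0],
])

```text
time: 21.68
ee_pos: [0.4457, -0.2359, 0.0684]
eef_rot: [0.987, 0.156, -0.007, 0.024]
ft_force: [-1.0, -0.6, -1.5]
width: 0.0172
```

Run:
```python
from h import *
p=camera("wrist"); save(p,"w11",(150,120,350,270),4); rows([])
```

```text
pos [ 0.4459 -0.236   0.0687] f [ 0.  -0.1 -0.6] tq [ 0.07 -0.03  0.02] w 0.0175 t 21.725
```

View pics/w11.png

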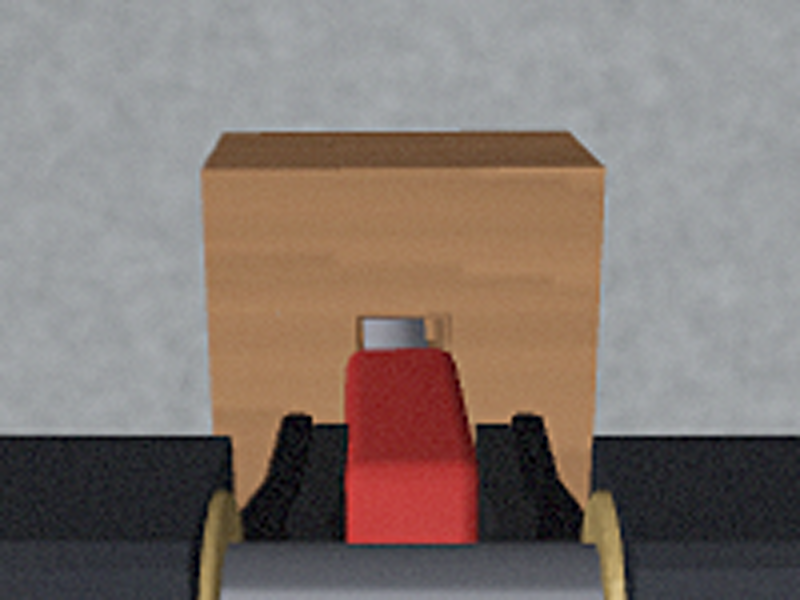

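Emit:
play_rows([
  [[0,0,0],[0,0,0],2.6],
  [[0,0,0],[0,0,0],4],
  [[0,0,0],[0,0,0],5.5],
  [[0,0,0],[0,0,0],5.5],
  [[-0.05,0.1,-2],[0,0,0],5.5],
  [[-0.14,0.29,-6],[0,0,0],6],
  [[-0.28,0.58,-12],[0,0,0],7],
  [[-0.35,0.7,-15],[0,0,0],8],
])

```text
time: 22.72
ee_pos: [0.4464, -0.2366, 0.2222]
eef_rot: [0.987, 0.156, -0.005, 0.025]
ft_force: [-0.1, -0.3, 0.5]
width: 0.0723
```

Emit:
play_rows([
  [[-5,0.2,-1],[0,0,0],8],
  [[-9,0.2,-1],[0,0,0],8],
  [[-10,0.2,-1],[0,0,0],8],
  [[-10,0.2,-1],[0,0,0],8],
])

```text
time: 23.22
ee_pos: [0.3511, -0.2686, 0.2311]
eef_rot: [0.987, 0.156, -0.006, 0.024]
ft_force: [0.2, 0.1, -0.7]
width: 0.0801
```

Run:
```python
from h import *
import pickle
p=camera("wrist"); save(p,"w12",scale=1.5);pickle.dump(p,open("w12.pkl","wb"))
q=camera("scene"); save(q,"s12",(140,140,340,290),4);pickle.dump(q,open("s12.pkl","wb"))
rows([])
for z in (.106,.056): print(proj(q,[.4463,-.2353,z]))
```

```text
pos [ 0.352  -0.2679  0.2309] f [ 0.4 -0.2  0.4] tq [ 0.03 -0.01 -0.01] w 0.0801 t 23.325
[[190.00310769 223.9001628 ]]
[[192.46479943 235.64579345]]
```

View pics/w12.png

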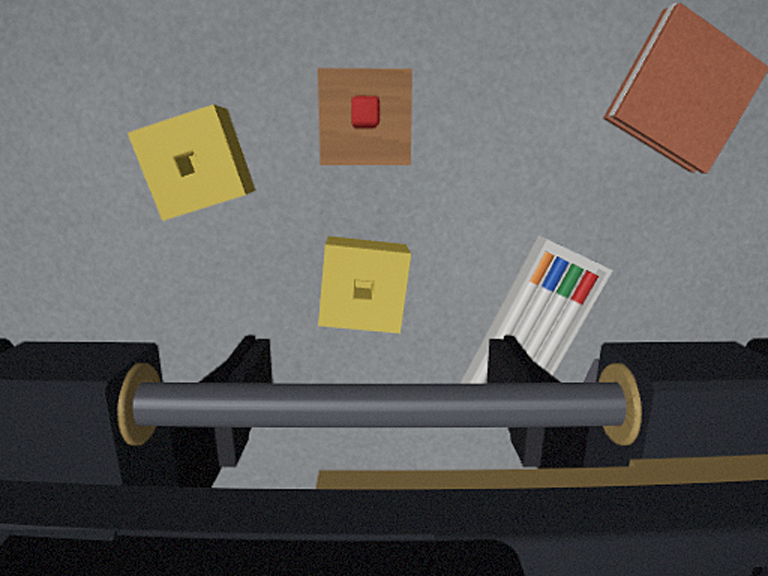

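View pics/s12.png

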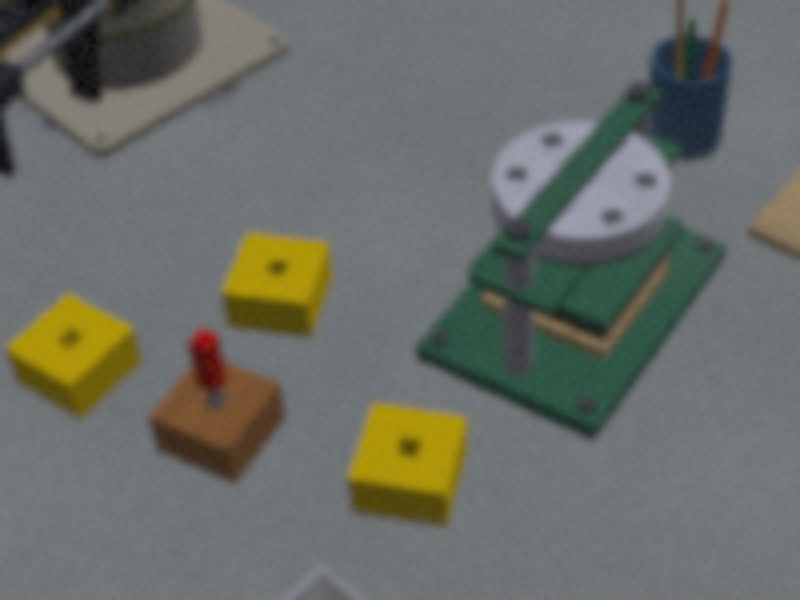

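```bash
python3 -c "
from bench import *
print(read_state()['ft_force']);print(close_job())"
```

```text
[ 0.36823676 -0.20363418  0.35252512]
the job is handed in; nothing more can be done
None
```

The press is closed on the boards, the bar is back upright in its wooden stand, and the job is handed in at about 23 s of robot time. No verdict was reported.

**What I did:** I turned the collar clockwise with the bar in two strokes, changing sockets once. The first stroke was about 108°, the second about 95°, roughly 203° in all.

**Tightness:** The free push was about 4.3 N. The press bit near 190°, and I stopped at about 9.8–10.3 N while moving, which is 5–6 N above free and inside the firm range. From the travel past the bite I estimate 40–50 N on the boards. I did not measure that force directly.

**Last checks:**
- The collar did not turn back after I withdrew the bar.
- The bar stands where it stood at the start, within about a pixel in the scene camera.
- The gripper is clear of everything, and the force reading is near zero.
- Nothing else visibly moved in the last pictures.

**What disagreed:**
- The push while holding still was 8.9–9.5 N, a little above the 5–8 N given for firm. I went by the push while moving instead.
- Near the end the bar tilted about 3° in the grip. I raised the grip to 60 N and corrected for the tilt when putting the bar back.

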